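Press a crate hinge pin home with locking pliers, then release them

ROBOT

A 6-joint arm with a two-finger parallel gripper is mounted at the origin on the work surface. World frame = base frame: x ahead of the robot, y to its left, z up, the work surface at z = 0. Lengths are in mm, angles in rad, forces in N, time in s.
With the tool pointing down it reaches from about 350 to 975 mm from the base axis. Payload 7.1 kg.
Tool frame: the origin (TCP) lies at the very end of the fingers, on their centre line; the grasp point (between the pads) lies 19 mm behind it; y points along the fingers, x is the direction in which the jaws open and shut, and the axes are right-handed (so a half turn about y gives the same grasp; the last joint's range is limited). The gripper opens to 88 mm and grips with 3 to 60 N. Pads are 20 mm wide; open, the fingers measure 115 mm over their backs; the gripper's body (75 mm by 178 mm) begins 61 mm behind the grasp point.
Start: joints at [-1.324, 0.423, 1.63, -0, 1.089, -0.019], TCP at [164.194, -603.03, 222.675] pointing down, gripper open.
Joint ranges: [-3, 3], [-0.9, 2.11], [0.09, 2.58], [-1.31, 4.45], [0.11, 2.69], [-2.54, 2.54]. Speed limits (rad/s): [2.39, 2.39, 3.01, 3.14, 3.14, 3.14].

INTERFACE

Orientations are given as a rotation vector (axis times angle).
In Python, from workcell import ctrl gives the robot as it stands. The module is installed in compiled form; this text tells all that it offers.
- The arm moves only by the tool carry_out, never from a script. Its arguments are lists of equal length, an entry for each row: "delta_pos": the shift along the tool's x, y, z in cm, a list of three; "rotation": the turn, a rotation vector about the tool's x, y, z in rad, a list of three. In form: {"delta_pos": [[dx, dy, dz], ...], "rotation": [[wx, wy, wz], ...]}. A call has 1 to 12 rows; each row is the pose to reach, as a shift and turn from the pose commanded when the call began, along the tool's axes at that moment; what a row does not reach only later rows make up. A row lasts 1/12 s, in which the tool goes at most 41.7 mm and 7.16 degrees, less where a joint would pass 70% of its speed; a pose out of reach is approached as far as the arm can. A call with a gripper value outside its range is refused whole. "hand" is the closure in counts, from 0 (fully open) to 255 (shut), set as the call begins (left out, the last holds). The fingers move at their own pace and stop on an object; the grip force is fixed at half the most. Time passes only in rows, so rows that repeat a pose let the fingers close. It gives the time, the measured TCP pose, the force and the opening at its end, in the units of the state.
- ctrl.get_obs(): the state, without advancing time (a new reading comes with each control period).
- ctrl.get_image(name): name is "scene" or "top" or "wrist"; returns the picture (480x640x3 uint8, red, green, blue); there is no depth.
- ctrl.camera_info(name): a dict with "fov_y" (degrees; the focal length in pixels is half the picture's height over the tangent of half this angle, whatever the lens; pixels are square), "cx", "cy" (the principal point, pixels), "R" (3x3) and "t" (3): a world point X has camera coordinates R X + t; the wrist camera has in their place "T_tool_cam" (4x4, takes a point from camera to tool coordinates, whose origin is the TCP and whose axes are the tool frame's). Camera axes: x right, y down, z forward; pixel columns grow to the right and rows downward; lengths in mm; the calibration is good to about 2 mm. A picture is of the moment at which its call begins: read the wrist's pose just before it. camera_info takes no time and is no camera call.
- ctrl.close_job(): hands the job in, once; it reports no verdict.
The state is a dict: "t": time; "qpos": joint angles; "qvel": joint speeds; "joint_torque": joint torques, N m; "ee_pos": TCP position; "orientation": TCP orientation; "ft_force": force on the tool from outside, world axes, zero at the start; "moment": the same for the moment, N m; "width": finger opening in mm.
Only numpy, scipy, OpenCV 4.12 (cv2) and the standard library are available. Lean on these libraries where they do the work, as an engineer would, in place of code of your own. Each camera call takes 0.05 s, during which the arm holds its last target.

TASK

Press the hinge pin of the mended crate corner home with the locking pliers on the wooden jig: squeeze the two handles together until they go over centre and stay locked when you let go, gently and evenly on both handles, so that the pliers are not shoved sideways on their rubber mount. Then pull the release lever outwards, away from the fixed handle, so that the handles and jaws spring open again, and let go, without disturbing the goods standing around.

Things in the scene. Friction and masses are not known exactly. Their poses are not given: they have to be found in the camera images.
- fixture: Wooden jig board 170 x 150 x 18 mm, fixed to the table, with a post carrying level steel locking pliers, mid plane 70 mm above the table. Origin on the table under the pliers' hinge; x along the fixed handle towards the jaws (handles point to -x), y to the moving handle's side. Jaws at x = 20 to 60 mm hold a black crate corner with a lattice stub, 112 mm high, to x = 172 mm
- pliers (a joint): Sideways shift of the whole pliers (jaws, handles, lever) on the rubber mount along the jig's y, m; 0 at rest; 12 N of net side force shift it 1 mm. More than 0.6 mm either way (about 7 N) is a shove. An even squeeze leaves it near 0
- fixed_grip (a point): Centre of the fixed handle's round swell (upright cylinder, diameter 18 mm, z 58 to 82 mm), at x = -120, y = -11, z = 70 mm in the jig's frame. The handle is a steel bar 10 mm thick, 22 mm tall, ending at x = -150 mm (small screw behind, to -166 mm). It does not close: only the other handle comes to it, so the middle between the two shifts towards it in the squeeze
- moving_grip (a point): Centre of the moving handle's like swell (diameter 18, 24 mm tall), 120 mm from the hinge, 70 mm above the table. Over both swells the handles measure 70 mm when open, 40 mm when locked. Squeeze here from above, one finger outside each swell
- grip: The rear part of the moving handle (steel bar 10 x 22 mm with the swell); its origin lies on the hinge axis, 70 mm above the table. It should not be pushed by the fingers with more than 34 N
- handle (a joint): Angle of the moving handle, rad: 0 open, 0.25 locked (stop), dead centre 0.195: beyond it the handle snaps to the stop and stays, short of it it springs back open. The squeeze needs about 9 N at the swell at first, 15 to 24 N about half-way, then ever less up to dead centre; strongly damped (40 N more per 0.2 m/s at the swell): squeeze slowly, with limited force
- lever (a joint): Angle of the release lever, rad: 0 at rest (weak spring), grows as its tab is pulled to the jig's +y, stop at 0.5. With the handles locked it meets a stud near 0.12 and prises the moving handle over dead centre near 0.25, with 3 to 6 N at the tab; then the handle springs open, and the tab with it, 40 mm or so further to +y
- lever_tab (a point): Centre of the lever's upright steel tab, 20 mm long (along x) x 10 thick x 38 mm tall, z 58 to 96 mm, 70 mm behind the lever's pivot and past the ends of both handles: with handles locked and lever at rest at x = -205, y = 11 mm in the jig's frame. Pull it to the jig's +y from its inner side, so that it is free to spring away
- pin (a joint): How far the steel hinge pin (head diameter 12 mm, on the jig's -y side of the crate corner) is pressed in, m: starts at 0 to 0.003, home at 0.009; it is stiff (about 9 N) and stays where it is pressed. Only the moving jaw presses it, fully when the handles lock
- bean_tin: bystander: food tin, diameter 68, height 75 mm, origin under its centre
- soup_tin: bystander: food tin, diameter 68, height 90 mm, origin under its centre
- fish_tin: bystander: flat tin 100 x 60 x 24 mm, origin under its centre
- screwdriver: bystander: screwdriver lying on the table, along its x axis
- pasta_box: bystander: carton 70 x 160 x 35 mm, lying, origin under its centre
- honey_jar: bystander: jar, diameter 60, height 80 mm, origin under its centre
- spare_corner: bystander: spare black crate corner, 50 mm tall, origin under its upright part

How it is judged (in metres and radians):
On the way, in this order (a step that is already met when the one before it is completed fails the run):
1. handles locked over centre and staying so with the fingers off them, pin home (value of joint handle above 0.225 rad and value of joint pin above 0.008 m and contact force between the fingers and grip below 0.5 N), for 0.2 s.
2. release lever pulled while the handles are still locked, the fingers not on the moving handle (value of joint lever above 0.15 rad and value of joint handle above 0.2 rad and contact force between the fingers and grip below 0.5 N).
At the end, for the whole second after the job is handed in: the pin is pressed home (within 1 mm of its full depth), the pliers' handles are open again (handle within 0.04 rad of its open stop), the lever is back at rest (within 0.06 rad) and the pliers sit unloaded on their mount (within 0.4 mm of centre) (value of joint handle below 0.04 rad and value of joint lever below 0.06 rad and value of joint pin above 0.008 m and value of joint pliers between -0.0004 and 0.0004 m); the robot touches nothing.
It fails at once if the pliers shoved sideways by more than 0.6 mm on their rubber mount (value of joint pliers above 0.0006 m or value of joint pliers below -0.0006 m).
It fails at once if the moving handle squeezed with more than 34 N (contact force between the fingers and grip above 34 N).
It fails at once if a bystander moved by more than 20 mm (distance of any of bean_tin, soup_tin, fish_tin, screwdriver, pasta_box, honey_jar, spare_corner from where it was at the start of the episode above 0.02 m).
It also fails if it takes over 72 s, if anything falls off the work surface, if the arm or the gripper's body presses on something with over 40 N, if the wrist force passes 120 N, or if a joint passes its speed limit or range.

## Working session

There is one attempt and no reset: what is moved stays moved. The work goes in short steps, Python scripts to look and compute and a tool call to move; the robot and the scene stay as the last step left them, time stands still between calls to the robot, and variables do not carry over. Pictures are saved under pics/ and viewed, and the job is handed in when it is done.

Besides the shell and the picture viewer there is one more tool, called after ">>>" as a command line: name --argument value ..., lists and objects as JSON in quotes. carry_out: Moves the arm, as the interface text tells. Its arguments: {"type":"object","properties":{"delta_pos":{"type":"array","items":{"type":"array","items":{"type":"number"}}},"rotation":{"type":"array","items":{"type":"array","items":{"type":"number"}}},"hand":{"type":"number"}},"required":["delta_pos","rotation"]}

```bash
mkdir -p pics; python3 - <<'E'
from workcell import ctrl
import cv2,numpy as np
o=ctrl.get_obs()
for k,v in o.items(): print(k,np.round(v,3))
for n in ["scene","top","wrist"]:
    im=ctrl.get_image(n); cv2.imwrite(f"pics/{n}0.png",im[:,:,::-1]); print(n,ctrl.camera_info(n))
E
```

```text
t 0.0
qpos [-1.324  0.424  1.631  0.     1.089 -0.019]
qvel [ 0.     0.002 -0.     0.     0.002  0.002]
joint_torque [-1.0000e-03 -5.4464e+01 -2.7367e+01  6.4000e-02  2.3000e-02 -0.0000e+00]
ee_pos [ 164.074 -602.508  221.901]
orientation [-1.322  1.012 -1.01 ]
ft_force [ 0.118 -0.415 -0.538]
moment [ 0.001 -0.005 -0.004]
width 87.584
scene {'fov_y': 46.23249122421294, 'cx': 314.6420920690499, 'cy': 243.64378744093412, 'R': array([[-0.20330578,  0.97895394,  0.0177749 ],
       [ 0.78996324,  0.1747283 , -0.58773132],
       [-0.57846767, -0.10544765, -0.8088609 ]]), 't': array([  91.98000561, -416.93672475, 1311.25775665])}
top {'fov_y': 42.14282872965847, 'cx': 317.3877522568366, 'cy': 238.18908202599508, 'R': array([[-2.19758711e-02, -9.99757606e-01, -1.33770112e-03],
       [-9.96016922e-01,  2.20092590e-02, -8.64053481e-02],
       [ 8.64138458e-02, -5.66459848e-04, -9.96259166e-01]]), 't': array([  60.97374241,  600.23631407, 1215.39979997])}
wrist {'fov_y': 65.12809607618087, 'cx': 320.702185843391, 'cy': 243.78535931035904, 'T_tool_cam': array([[ 9.99999821e-01, -3.75984873e-04, -4.65071841e-04,
         1.08762642e+00],
       [ 3.41823337e-04, -2.78767666e-01,  9.60358512e-01,
        -1.61673354e+02],
       [-4.90727265e-04, -9.60358499e-01, -2.78767488e-01,
         7.71276306e+01],
       [ 0.00000000e+00,  0.00000000e+00,  0.00000000e+00,
         1.00000000e+00]])}
```

View pics/top0.png

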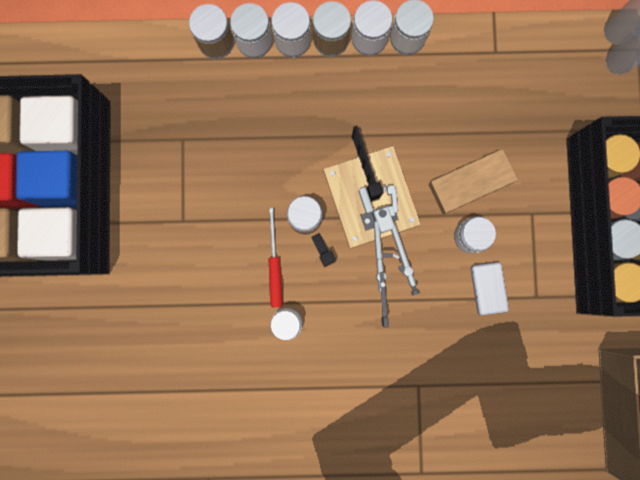

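View pics/scene0.png

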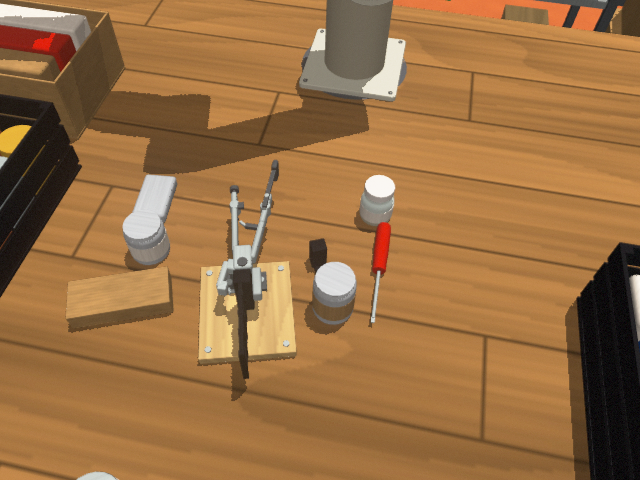

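View pics/wrist0.png

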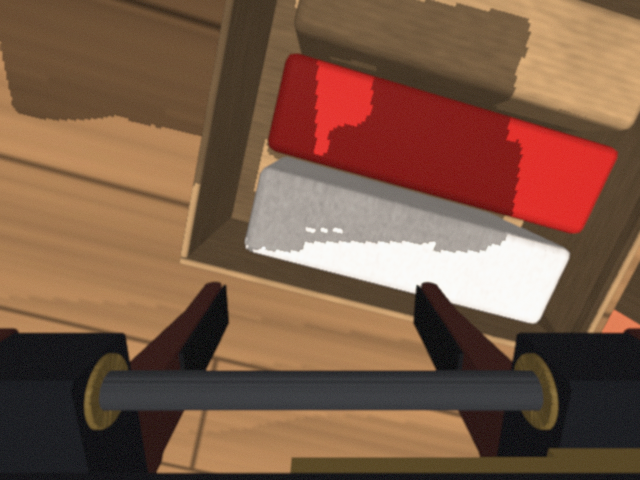

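The jig lies ahead of the robot with its handles towards the robot: moving handle plus lever tab at top px (385,322), fixed handle end at (415,290). I'll enlarge to click points.

```bash
python3 - <<'E'
import cv2
a=cv2.imread("pics/top0.png")[120:340,310:440]
cv2.imwrite("pics/topc.png",cv2.resize(a,None,fx=3.5*0.75,fy=3.5*0.75,interpolation=cv2.INTER_CUBIC))
a=cv2.imread("pics/scene0.png")[150:390,180:320]
cv2.imwrite("pics/scenec.png",cv2.resize(a,None,fx=2.5,fy=2.5,interpolation=cv2.INTER_CUBIC))
E
```

```text
(no output)
```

View pics/topc.png

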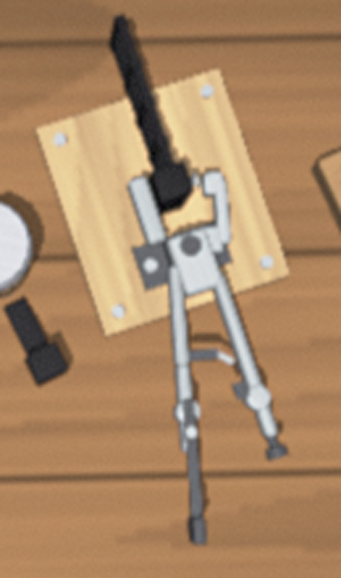

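View pics/scenec.png

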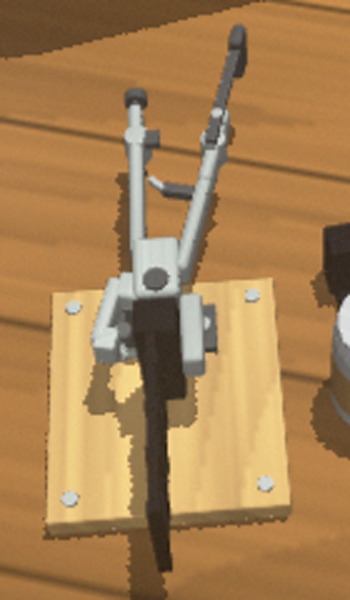

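```bash
cat > h.py <<'E'
import numpy as np,cv2
from workcell import ctrl
def K(n):
    c=ctrl.camera_info(n); f=240/np.tan(np.radians(c['fov_y']/2)); return c,f
def atz(n,uv,z):
    c,f=K(n); R=np.array(c['R']);t=np.array(c['t'])
    d=R.T@np.array([(uv[0]-c['cx'])/f,(uv[1]-c['cy'])/f,1]); C=-R.T@t
    return C+d*(z-C[2])/d[2]
def wcam(o):
    from scipy.spatial.transform import Rotation as Ro
    T=np.eye(4);T[:3,:3]=Ro.from_rotvec(o['orientation']).as_matrix();T[:3,3]=o['ee_pos']
    return T@np.array(ctrl.camera_info('wrist')['T_tool_cam'])
def watz(o,uv,z):
    c,f=K('wrist');T=wcam(o)
    d=T[:3,:3]@np.array([(uv[0]-c['cx'])/f,(uv[1]-c['cy'])/f,1]);C=T[:3,3]
    return C+d*(z-C[2])/d[2]
E
python3 - <<'E'
from h import *
t=lambda u,v:(u/2.625+310,v/2.625+120)
s=lambda u,v:(u/2.5+180,v/2.5+150)
for n,a,b,z in [("fix",t(259,397),s(136,132),82),("mov",t(187,410),s(217,130),82),("hinge",t(190,245),s(155,277),84),("tab",t(198,524),s(238,33),96)]:
    print(n,atz('top',a,z).round(1),atz('scene',b,z).round(1))
P=[atz('top',t(*p),18) for p in [(37,128),(219,70),(289,272),(106,335)]]
P=np.array(P);print(P.round(1))
for a,b in [(3,0),(2,1)]: d=P[b]-P[a];print(np.linalg.norm(d),np.arctan2(d[1],d[0]))
for a,b in [(1,0),(2,3)]: d=P[b]-P[a];print(np.linalg.norm(d),np.arctan2(-d[0],d[1]))
for uv,z in [((305,214),0),((305,208),75),((287,325),0),((286,322),80),((275,305),15),((323,250),50)]: print(uv,atz('top',uv,z).round(0))
E
```

```text
fix [ 530.  -123.7   82. ] [ 528.8 -124.5   82. ]
mov [521.7 -71.5  82. ] [515.1 -71.4  82. ]
hinge [641.2 -77.1  84. ] [641.6 -78.4  84. ]
tab [440.7 -75.3  96. ] [436.9 -75.8  96. ]
[[ 742.9   31.    18. ]
 [ 785.3 -110.8   18. ]
 [ 627.  -159.3   18. ]
 [ 581.7  -17.9   18. ]]
168.5039521197656 0.29488649139128603
165.58885914966208 0.29695218739225415
148.03910820776292 0.29011792891446503
148.39593107365522 0.30977636628051103
(305, 214) [654.  72.   0.]
(305, 208) [656.  70.  75.]
(287, 325) [430. 113.   0.]
(286, 322) [440. 110.  80.]
(275, 305) [471. 135.  15.]
(323, 250) [576.  37.  50.]
```

```bash
cat >> h.py <<'E'
from scipy.spatial.transform import Rotation as Ro
def jig(p,H=(641.4,-77.5),yaw=0.30):
    c,s=np.cos(yaw),np.sin(yaw); return np.array([H[0]+c*p[0]-s*p[1],H[1]+s*p[0]+c*p[1],p[2]])
def delta(o,P,yaw,base=None):
    Rc=Ro.from_rotvec(o['orientation']).as_matrix() if base is None else base[1]
    p0=np.array(o['ee_pos']) if base is None else base[0]
    out=[]
    for sg in (1,-1):
        x=sg*np.array([-np.sin(yaw),np.cos(yaw),0]); y=np.array([0,0,-1.]); z=np.cross(x,y)
        Rt=np.stack([x,y,z],1)
        out.append((sg,(Rc.T@(P-p0)/10).round(2),Ro.from_matrix(Rc.T@Rt).as_rotvec().round(3)))
    return out
E
python3 - <<'E'
from h import *
o=ctrl.get_obs()
print(Ro.from_rotvec(o['orientation']).as_matrix().round(3))
P=jig((-125,4,160));print(P)
for r in delta(o,P,0.30): print(r)
E
```

```text
[[ 0.263 -0.     0.965]
 [-0.965  0.001  0.263]
 [-0.001 -1.     0.   ]]
[ 520.80085803 -110.61867988  160.        ]
(1, array([-38.09,   6.25,  47.34]), array([ 2.000e-03,  3.107e+00, -0.000e+00]))
(-1, array([-38.09,   6.25,  47.34]), array([-0.   , -0.034, -0.001]))
```

>>> carry_out --delta_pos '[[-1,0,1.2],[-3,0,3.7],[-5,0,6.2],[-7.5,0,9.3],[-10,0,12.4],[-12.5,0,15.5],[-15,0,18.6],[-17.5,0,21.7],[-20,0,24.8],[-22,0,27.3],[-23.5,0,29.2],[-24,0,29.8]]' --rotation '[[0,0,0],[0,0,0],[0,0,0],[0,0,0],[0,0,0],[0,0,0],[0,0,0],[0,0,0],[0,0,0],[0,0,0],[0,0,0],[0,0,0]]'

```text
t: 1.15
ee_pos: [389.9, -289.8, 222.7]
orientation: [-1.324, 1.009, -1.008]
ft_force: [-0.5, -0.4, 1.1]
width: 87.6
```

```bash
python3 - <<'E'
from h import *
o=ctrl.get_obs();print(o['t'],o['ee_pos'],o['qpos'])
for r in delta(o,jig((-125,4,160)),0.30): print(r)
E
```

```text
1.15 [ 389.89752268 -289.7949243   222.65330379] [-6.64149808e-01  2.18363630e-01  1.93041970e+00  8.96032811e-04
  9.93233468e-01  6.37362453e-01]
(1, array([-13.79,   6.28,  17.38]), array([ 1.00e-03,  3.11e+00, -1.00e-03]))
(-1, array([-13.79,   6.28,  17.38]), array([-0.   , -0.031, -0.001]))
```

>>> carry_out --delta_pos '[[-1.5,0,2],[-3.5,0,4.5],[-6,0,7.5],[-8.5,0.5,10.7],[-11,2,13.8],[-12.8,4,16.1],[-13.6,5.5,17.2],[-13.8,6.2,17.4],[-13.8,6.2,17.4],[-13.8,6.2,17.4],[-13.8,6.2,17.4]]' --rotation '[[0,0,0],[0,0,0],[0,-0.03,0],[0,-0.03,0],[0,-0.03,0],[0,-0.03,0],[0,-0.03,0],[0,-0.03,0],[0,-0.03,0],[0,-0.03,0],[0,-0.03,0]]'

```text
t: 2.07
ee_pos: [520.0, -115.4, 161.4]
orientation: [-1.334, 0.989, -0.99]
ft_force: [-0.1, 1.0, 0.1]
width: 87.8
```

```bash
python3 - <<'E'
from h import *
o=ctrl.get_obs();print(o['t'],o['ee_pos'],o['qpos'],o['ft_force'])
im=ctrl.get_image('wrist');cv2.imwrite('pics/w1.png',im[:,:,::-1])
E
```

```text
2.0667 [ 520.01746579 -115.43081826  161.43231357] [-2.40656598e-01  3.72218485e-01  1.88071445e+00 -2.62892271e-04
  8.87946538e-01  1.03577426e+00] [-0.10193878  0.95920427  0.13907306]
```

View pics/w1.png

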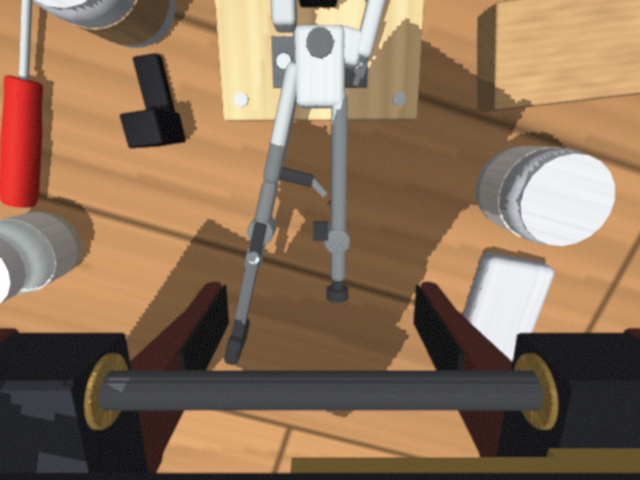

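```bash
python3 - <<'E'
from h import *
o=ctrl.get_obs();print(o['t'],o['ee_pos'],o['width'])
for n,uv,z in [("fix",(337,241),82),("mov",(261,230),82),("hinge",(320,42),90),("screw",(337,290),75),("tab",(236,344),96),("bc",(227,120),18),("bc",(415,119),18)]:
    print(n,watz(o,uv,z).round(1))
a=cv2.imread('pics/w1.png')[180:380,210:380];cv2.imwrite('pics/w1c.png',cv2.resize(a,None,fx=3,fy=3,interpolation=cv2.INTER_CUBIC))
E
```

```text
2.1167 [ 520.20679277 -115.52415633  161.65473472] 88.00015133753872
fix [ 532.3 -124.3   82. ]
mov [525.  -73.9  82. ]
hinge [642.  -79.4  90. ]
screw [ 495.9 -136.1   75. ]
tab [446.3 -78.6  96. ]
bc [583.9 -21.8  18. ]
bc [ 626.7 -160.5   18. ]
```

View pics/w1c.png

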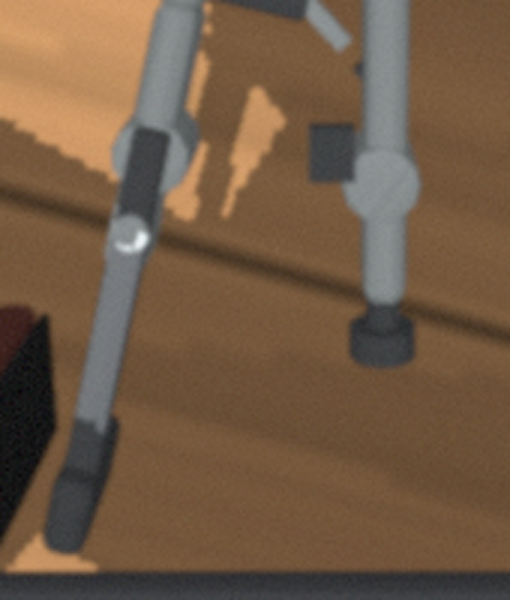

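```bash
sed -i 's/641.4,-77.5/642.0,-78.2/' h.py; python3 - <<'E'
from h import *
o=ctrl.get_obs();print(o['t'],o['ee_pos'],o['width'])
P=jig((-118,14.6,100));print(P)
for r in delta(o,P,0.30): print(r)
P=jig((-118,14.6,100));print(P, jig((-120,-11,70)))
E
```

```text
2.1167 [ 520.20679277 -115.52415633  161.65473472] 88.00015133753872
[524.95569927 -99.12347164 100.        ]
(1, array([-1.44,  6.17,  0.92]), array([-1.000e-03,  3.136e+00, -2.000e-03]))
(-1, array([-1.44,  6.17,  0.92]), array([-0.001, -0.006,  0.001]))
[524.95569927 -99.12347164 100.        ] [ 530.61034358 -124.17112618   70.        ]
```

>>> carry_out --delta_pos '[[-0.5,0,0.3],[-1,0.5,0.6],[-1.4,1.5,0.9],[-1.44,3,0.92],[-1.44,4,0.92],[-1.44,4.8,0.92],[-1.44,5,0.92],[-1.44,5,0.92],[-1.44,5,0.92]]' --rotation '[[0,0,0],[0,-0.006,0],[0,-0.006,0],[0,-0.006,0],[0,-0.006,0],[0,-0.006,0],[0,-0.006,0],[0,-0.006,0],[0,-0.006,0]]'

```text
t: 2.87
ee_pos: [525.1, -97.9, 110.7]
orientation: [-1.337, 0.984, -0.984]
ft_force: [-0.4, -0.6, -0.2]
width: 87.5
```

```bash
python3 - <<'E'
from h import *
o=ctrl.get_obs();print(o['t'],o['ee_pos'],o['ft_force'])
for r in delta(o,jig((-118,14.6,52)),0.30): print(r)
im=ctrl.get_image('wrist');cv2.imwrite('pics/w2.png',im[:,:,::-1])
E
```

```text
2.8667 [525.06455849 -97.90962488 110.66233609] [-0.4453774  -0.57723803 -0.24131533]
(1, array([ 0.11,  5.87, -0.05]), array([-0.  , -3.14, -0.  ]))
(-1, array([ 0.11,  5.87, -0.05]), array([ 0.   ,  0.002, -0.   ]))
```

View pics/w2.png

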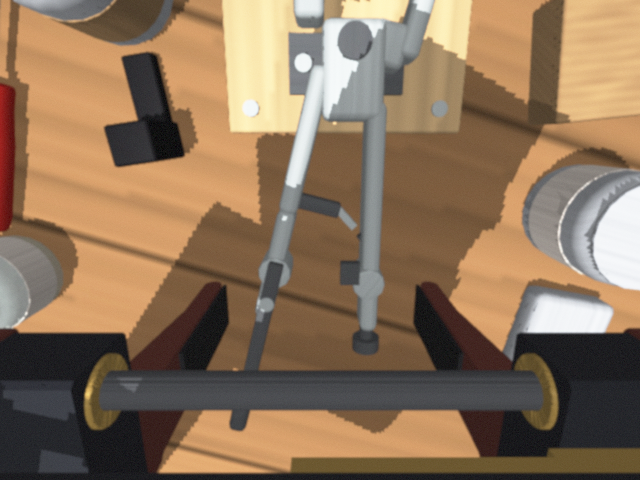

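```bash
python3 - <<'E'
from h import *
o=ctrl.get_obs();print(o['ee_pos'])
R=Ro.from_rotvec(o['orientation']).as_matrix()
for uv in [(274,271),(369,285)]:
    w=watz(o,uv,82); print(w.round(1),(R.T@(w-o['ee_pos'])).round(1))
E
```

```text
[525.26792536 -97.94773377 110.98312592]
[524.3 -72.9  82. ] [-24.2  29.    6.5]
[ 531.8 -124.6   82. ] [27.4 29.  -1.7]
```

>>> carry_out --delta_pos '[[0.1,0.5,0.1],[0.1,1.5,0.2],[0.1,2.5,0.2],[0.1,3.5,0.2],[0.1,4.5,0.2],[0.1,5.2,0.2],[0.1,5.7,0.2],[0.1,5.9,0.2],[0.1,5.9,0.2],[0.1,5.9,0.2]]' --rotation '[[0,0,0],[0,0,0],[0,0,0],[0,0,0],[0,0,0],[0,0,0],[0,0,0],[0,0,0],[0,0,0],[0,0,0]]'

```text
t: 3.75
ee_pos: [527.3, -98.2, 51.7]
orientation: [-1.337, 0.984, -0.984]
ft_force: [-0.5, -0.5, 0.4]
width: 87.8
```

```bash
cat > st.py <<'E'
from h import *
o=ctrl.get_obs();R=Ro.from_rotvec(o['orientation']).as_matrix()
print(o['t'],'pos',np.round(o['ee_pos'],2),'Ftool',(R.T@o['ft_force']).round(2),'w',round(o['width'],2),'yaw',np.arctan2(R[0,0],-R[1,0]).round(4))
E
python3 st.py; python3 - <<'E'
from h import *
im=ctrl.get_image('wrist');cv2.imwrite('pics/w3.png',im[:,:,::-1])
E
```

```text
3.75 pos [527.29 -98.25  51.74] Ftool [ 0.31 -0.41 -0.58] w 87.82 yaw 0.3018
```

View pics/w3.png

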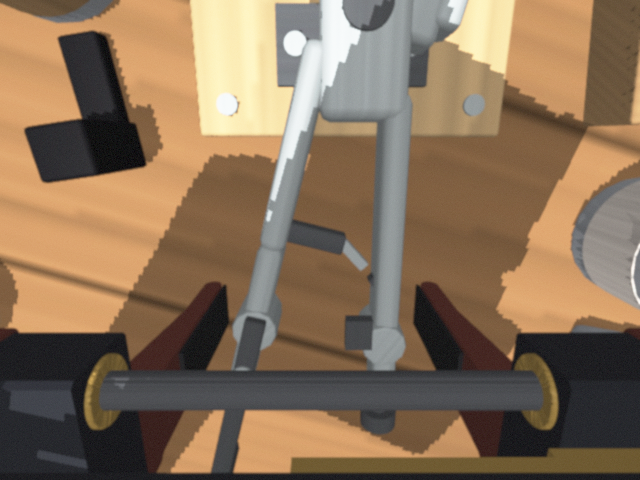

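>>> carry_out --delta_pos '[[0,0,0],[0,0,0],[0,0,0],[0,0,0]]' --rotation '[[0,0,0],[0,0,0],[0,0,0],[0,0,0]]' --hand 35

```text
t: 4.13
ee_pos: [527.3, -98.3, 51.9]
orientation: [-1.337, 0.984, -0.984]
ft_force: [-0.7, -0.0, 0.7]
width: 75.8
```

```bash
for i in 1 2 3; do python3 st.py; done
```

```text
4.1333 pos [527.29 -98.26  51.94] Ftool [-0.2  -0.67 -0.65] w 75.75 yaw 0.3017
4.1333 pos [527.29 -98.26  51.94] Ftool [-0.2  -0.67 -0.65] w 75.75 yaw 0.3017
4.1333 pos [527.29 -98.26  51.94] Ftool [-0.2  -0.67 -0.65] w 75.75 yaw 0.3017
```

>>> carry_out --delta_pos '[[-0.05,0,0],[-0.1,0,0],[-0.1,0,0]]' --rotation '[[0,0,0],[0,0,0],[0,0,0]]'

```text
t: 4.38
ee_pos: [526.8, -97.2, 51.7]
orientation: [-1.337, 0.984, -0.984]
ft_force: [-0.0, 0.7, -0.2]
width: 75.7
```

```bash
python3 st.py
```

```text
4.3833 pos [526.79 -97.18  51.69] Ftool [-0.67  0.16  0.19] w 75.73 yaw 0.3018
```

>>> carry_out --delta_pos '[[-0.02,0,0],[-0.04,0,0],[-0.04,0,0]]' --rotation '[[0,0,0],[0,0,0],[0,0,0]]'

```text
t: 4.63
ee_pos: [526.7, -96.9, 51.7]
orientation: [-1.337, 0.984, -0.984]
ft_force: [-0.1, 0.2, -0.7]
width: 75.5
```

```bash
python3 st.py
```

```text
4.6333 pos [526.69 -96.87  51.67] Ftool [-0.23  0.72 -0.08] w 75.46 yaw 0.3018
```

>>> carry_out --delta_pos '[[-0.02,0,0],[-0.03,0,0],[-0.03,0,0]]' --rotation '[[0,0,0],[0,0,0],[0,0,0]]'

```text
t: 4.88
ee_pos: [526.6, -96.6, 51.7]
orientation: [-1.337, 0.984, -0.984]
ft_force: [0.1, 0.1, 0.3]
width: 75.9
```

```bash
python3 st.py
```

```text
4.8833 pos [526.62 -96.58  51.67] Ftool [-0.05 -0.27  0.12] w 75.93 yaw 0.3018
```

>>> carry_out --delta_pos '[[-0.02,0,0],[-0.03,0,0],[-0.03,0,0]]' --rotation '[[0,0,0],[0,0,0],[0,0,0]]'

```text
t: 5.13
ee_pos: [526.5, -96.3, 51.7]
orientation: [-1.337, 0.984, -0.984]
ft_force: [0.2, -0.1, 0.3]
width: 75.8
```

```bash
python3 st.py
```

```text
5.1333 pos [526.53 -96.3   51.68] Ftool [ 0.18 -0.32  0.13] w 75.78 yaw 0.3018
```

>>> carry_out --delta_pos '[[-0.02,0,0],[-0.03,0,0],[-0.03,0,0]]' --rotation '[[0,0,0],[0,0,0],[0,0,0]]'

```text
t: 5.38
ee_pos: [526.4, -96.0, 51.7]
orientation: [-1.337, 0.984, -0.984]
ft_force: [0.3, -0.0, -0.4]
width: 76.0
```

```bash
python3 st.py
```

```text
5.3833 pos [526.43 -96.02  51.66] Ftool [0.09 0.39 0.27] w 76.05 yaw 0.3018
```

>>> carry_out --delta_pos '[[-0.02,0,0],[-0.02,0,0],[-0.02,0,0]]' --rotation '[[0,0,0],[0,0,0],[0,0,0]]'

```text
t: 5.63
ee_pos: [526.4, -95.8, 51.7]
orientation: [-1.337, 0.984, -0.984]
ft_force: [0.2, 0.0, -0.8]
width: 75.9
```

```bash
python3 st.py
```

```text
5.6333 pos [526.42 -95.83  51.7 ] Ftool [0.04 0.78 0.18] w 75.89 yaw 0.3018
```

>>> carry_out --delta_pos '[[-0.02,0,0],[-0.02,0,0],[-0.02,0,0]]' --rotation '[[0,0,0],[0,0,0],[0,0,0]]'

```text
t: 5.88
ee_pos: [526.3, -95.6, 51.7]
orientation: [-1.337, 0.984, -0.984]
ft_force: [-0.1, 0.7, 0.4]
width: 75.9
```

```bash
python3 st.py
```

```text
5.8833 pos [526.33 -95.64  51.67] Ftool [-0.7  -0.38  0.11] w 75.93 yaw 0.3018
```

>>> carry_out --delta_pos '[[-0.02,0,0],[-0.02,0,0],[-0.02,0,0]]' --rotation '[[0,0,0],[0,0,0],[0,0,0]]'

```text
t: 6.13
ee_pos: [526.3, -95.4, 51.7]
orientation: [-1.337, 0.984, -0.984]
ft_force: [0.2, -0.0, 0.2]
width: 75.5
```

```bash
python3 st.py
```

```text
6.1333 pos [526.26 -95.45  51.67] Ftool [ 0.11 -0.21  0.22] w 75.45 yaw 0.3018
```

>>> carry_out --delta_pos '[[-0.02,0,0],[-0.02,0,0],[-0.02,0,0]]' --rotation '[[0,0,0],[0,0,0],[0,0,0]]'

```text
t: 6.38
ee_pos: [526.2, -95.2, 51.7]
orientation: [-1.337, 0.984, -0.984]
ft_force: [-0.1, -0.5, 0.0]
width: 75.9
```

```bash
python3 st.py
```

```text
6.3833 pos [526.19 -95.25  51.68] Ftool [ 0.48 -0.03 -0.22] w 75.85 yaw 0.3018
```

>>> carry_out --delta_pos '[[-0.02,0,0],[-0.02,0,0],[-0.02,0,0]]' --rotation '[[0,0,0],[0,0,0],[0,0,0]]'

```text
t: 6.63
ee_pos: [526.1, -95.1, 51.7]
orientation: [-1.337, 0.984, -0.984]
ft_force: [0.4, -0.6, 0.4]
width: 75.9
```

```bash
python3 st.py
```

```text
6.6333 pos [526.13 -95.06  51.66] Ftool [ 0.73 -0.43  0.2 ] w 75.93 yaw 0.3018
```

>>> carry_out --delta_pos '[[-0.02,0,0],[-0.02,0,0],[-0.02,0,0]]' --rotation '[[0,0,0],[0,0,0],[0,0,0]]'

```text
t: 6.88
ee_pos: [526.1, -94.9, 51.7]
orientation: [-1.337, 0.984, -0.984]
ft_force: [-0.3, 0.3, 0.7]
width: 75.6
```

```bash
python3 st.py
```

```text
6.8833 pos [526.07 -94.87  51.66] Ftool [-0.42 -0.7  -0.23] w 75.58 yaw 0.3018
```

>>> carry_out --delta_pos '[[-0.02,0,0],[-0.02,0,0],[-0.02,0,0]]' --rotation '[[0,0,0],[0,0,0],[0,0,0]]'

```text
t: 7.13
ee_pos: [526.1, -94.7, 51.7]
orientation: [-1.337, 0.984, -0.984]
ft_force: [0.0, 0.4, 0.5]
width: 75.8
```

```bash
python3 st.py
```

```text
7.1333 pos [526.07 -94.67  51.69] Ftool [-0.39 -0.45  0.12] w 75.79 yaw 0.3018
```

>>> carry_out --delta_pos '[[-0.02,0,0],[-0.02,0,0],[-0.02,0,0]]' --rotation '[[0,0,0],[0,0,0],[0,0,0]]'

```text
t: 7.38
ee_pos: [526.0, -94.6, 51.7]
orientation: [-1.337, 0.984, -0.984]
ft_force: [0.8, -0.8, -0.3]
width: 75.8
```

```bash
python3 st.py; python3 - <<'E'
from h import *
im=ctrl.get_image('wrist');cv2.imwrite('pics/w4.png',im[:,:,::-1])
E
```

```text
7.3833 pos [526.02 -94.57  51.69] Ftool [0.95 0.25 0.51] w 75.75 yaw 0.3018
```

View pics/w4.png

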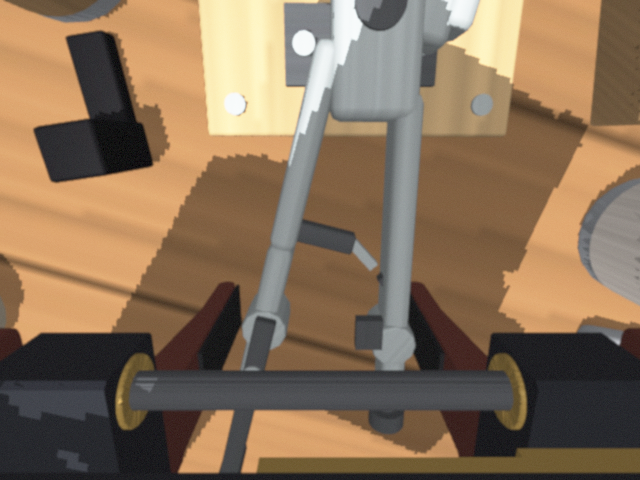

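>>> carry_out --delta_pos '[[-0.01,0,0],[-0.01,0,0]]' --rotation '[[0,0,0],[0,0,0]]'

```text
t: 7.6
ee_pos: [526.0, -94.5, 51.7]
orientation: [-1.337, 0.984, -0.984]
ft_force: [0.7, -1.4, -0.8]
width: 75.8
```

```bash
python3 st.py
```

```text
7.6 pos [525.99 -94.5   51.69] Ftool [1.58 0.79 0.28] w 75.78 yaw 0.3018
```

>>> carry_out --delta_pos '[[-0.01,0,0],[-0.01,0,0]]' --rotation '[[0,0,0],[0,0,0]]'

```text
t: 7.77
ee_pos: [526.0, -94.4, 51.7]
orientation: [-1.337, 0.984, -0.984]
ft_force: [0.1, -2.4, -0.9]
width: 76.0
```

```bash
python3 st.py
```

```text
7.7667 pos [525.97 -94.43  51.68] Ftool [ 2.28  0.92 -0.61] w 76.05 yaw 0.3018
```

>>> carry_out --delta_pos '[[-0.01,0,0],[-0.01,0,0]]' --rotation '[[0,0,0],[0,0,0]]'

```text
t: 7.93
ee_pos: [525.9, -94.3, 51.7]
orientation: [-1.337, 0.984, -0.984]
ft_force: [-0.2, -3.6, -0.7]
width: 75.7
```

```bash
python3 st.py
```

```text
7.9333 pos [525.93 -94.34  51.65] Ftool [ 3.36  0.7  -1.24] w 75.69 yaw 0.3019
```

>>> carry_out --delta_pos '[[0.1,0,0],[0.2,0,0],[0.2,0,0]]' --rotation '[[0,0,0],[0,0,0],[0,0,0]]'

```text
t: 8.18
ee_pos: [526.5, -96.1, 51.7]
orientation: [-1.337, 0.984, -0.984]
ft_force: [-0.1, -0.2, -0.1]
width: 75.7
```

>>> carry_out --delta_pos '[[0,0,0],[0,0,0],[0,0,0]]' --rotation '[[0,0,0],[0,0,0],[0,0,0]]' --hand 46

```text
t: 8.43
ee_pos: [526.5, -96.2, 51.7]
orientation: [-1.337, 0.984, -0.984]
ft_force: [0.3, -1.8, -1.9]
width: 72.0
```

```bash
python3 st.py
```

```text
8.4333 pos [526.53 -96.24  51.68] Ftool [ 1.82  1.89 -0.3 ] w 72.03 yaw 0.3019
```

>>> carry_out --delta_pos '[[0.05,0,0],[0.05,0,0]]' --rotation '[[0,0,0],[0,0,0]]' --hand 49

```text
t: 8.6
ee_pos: [526.7, -96.7, 51.7]
orientation: [-1.337, 0.984, -0.984]
ft_force: [-0.1, -1.4, -0.5]
width: 70.8
```

```bash
python3 st.py
```

```text
8.6 pos [526.67 -96.72  51.68] Ftool [ 1.26  0.48 -0.55] w 70.84 yaw 0.3017
```

>>> carry_out --delta_pos '[[0.05,0,0],[0.05,0,0]]' --rotation '[[0,0,0],[0,0,0]]' --hand 52

```text
t: 8.77
ee_pos: [526.8, -97.2, 51.7]
orientation: [-1.337, 0.984, -0.984]
ft_force: [0.2, -1.6, -0.9]
width: 69.9
```

```bash
python3 st.py
```

```text
8.7667 pos [526.81 -97.18  51.67] Ftool [ 1.56  0.92 -0.22] w 69.87 yaw 0.3017
```

>>> carry_out --delta_pos '[[0.03,0,0],[0.03,0,0]]' --rotation '[[0,0,0],[0,0,0]]' --hand 54

```text
t: 8.93
ee_pos: [526.8, -97.4, 51.7]
orientation: [-1.337, 0.984, -0.984]
ft_force: [0.6, -2.5, -0.4]
width: 69.4
```

```bash
python3 st.py
```

```text
8.9333 pos [526.84 -97.41  51.66] Ftool [ 2.55  0.42 -0.2 ] w 69.38 yaw 0.3018
```

>>> carry_out --delta_pos '[[0.03,0,0],[0.03,0,0]]' --rotation '[[0,0,0],[0,0,0]]' --hand 56

```text
t: 9.1
ee_pos: [526.9, -97.6, 51.6]
orientation: [-1.337, 0.984, -0.984]
ft_force: [-1.2, -1.9, -1.2]
width: 68.9
```

```bash
python3 st.py
```

```text
9.1 pos [526.89 -97.64  51.65] Ftool [ 1.47  1.18 -1.72] w 68.87 yaw 0.3022
```

>>> carry_out --delta_pos '[[0.03,0,0],[0.03,0,0]]' --rotation '[[0,0,0],[0,0,0]]' --hand 58

```text
t: 9.27
ee_pos: [526.9, -97.9, 51.7]
orientation: [-1.338, 0.984, -0.983]
ft_force: [-0.6, -1.9, -1.0]
width: 68.1
```

```bash
python3 st.py
```

```text
9.2667 pos [526.89 -97.95  51.65] Ftool [ 1.6   0.97 -1.12] w 68.07 yaw 0.3026
```

>>> carry_out --delta_pos '[[0.03,0,0],[0.03,0,0]]' --rotation '[[0,0,0],[0,0,0]]' --hand 60

```text
t: 9.43
ee_pos: [527.0, -98.2, 51.7]
orientation: [-1.338, 0.984, -0.983]
ft_force: [-1.6, -2.6, 0.5]
width: 67.4
```

```bash
python3 st.py
```

```text
9.4333 pos [526.95 -98.23  51.65] Ftool [ 1.95 -0.55 -2.33] w 67.39 yaw 0.3026
```

>>> carry_out --delta_pos '[[0.03,0,0],[0.055,0,0]]' --rotation '[[0,0,0],[0,0,0]]' --hand 63

```text
t: 9.6
ee_pos: [527.1, -98.8, 51.7]
orientation: [-1.338, 0.984, -0.983]
ft_force: [-1.2, -2.5, 1.4]
width: 66.6
```

```bash
python3 st.py
```

```text
9.6 pos [527.06 -98.78  51.65] Ftool [ 2.03 -1.36 -1.89] w 66.64 yaw 0.3028
```

>>> carry_out --delta_pos '[[0.03,0,0],[0.055,0,0]]' --rotation '[[0,0,0],[0,0,0]]' --hand 66

```text
t: 9.77
ee_pos: [527.2, -99.3, 51.6]
orientation: [-1.338, 0.984, -0.983]
ft_force: [-1.9, -2.5, 1.6]
width: 65.7
```

```bash
python3 st.py
```

```text
9.7667 pos [527.19 -99.25  51.64] Ftool [ 1.82 -1.61 -2.57] w 65.72 yaw 0.3023
```

>>> carry_out --delta_pos '[[0.03,0,0],[0.05,0,0]]' --rotation '[[0,0,0],[0,0,0]]' --hand 69

```text
t: 9.93
ee_pos: [527.4, -99.7, 51.7]
orientation: [-1.337, 0.984, -0.984]
ft_force: [-3.1, -0.8, 1.6]
width: 64.7
```

```bash
python3 st.py
```

```text
9.9333 pos [527.44 -99.7   51.66] Ftool [-0.14 -1.6  -3.17] w 64.74 yaw 0.3017
```

>>> carry_out --delta_pos '[[0.03,0,0],[0.05,0,0]]' --rotation '[[0,0,0],[0,0,0]]' --hand 72

```text
t: 10.1
ee_pos: [527.6, -100.2, 51.7]
orientation: [-1.337, 0.985, -0.984]
ft_force: [-3.6, -1.6, 2.0]
width: 63.6
```

```bash
python3 st.py
```

```text
10.1 pos [ 527.61 -100.21   51.65] Ftool [ 0.47 -2.02 -3.95] w 63.59 yaw 0.3013
```

>>> carry_out --delta_pos '[[0.03,0,0],[0.05,0,0]]' --rotation '[[0,0,0],[0,0,0]]' --hand 75

```text
t: 10.27
ee_pos: [527.7, -100.7, 51.7]
orientation: [-1.337, 0.985, -0.984]
ft_force: [-4.2, -2.4, 3.1]
width: 62.3
```

```bash
python3 st.py
```

```text
10.2667 pos [ 527.73 -100.68   51.68] Ftool [ 1.04 -3.13 -4.77] w 62.29 yaw 0.3016
```

>>> carry_out --delta_pos '[[0.03,0,0],[0.05,0,0]]' --rotation '[[0,0,0],[0,0,0]]' --hand 78

```text
t: 10.43
ee_pos: [527.9, -101.1, 51.7]
orientation: [-1.337, 0.984, -0.984]
ft_force: [-3.7, -2.3, 2.7]
width: 61.8
```

```bash
python3 st.py
```

```text
10.4333 pos [ 527.85 -101.14   51.65] Ftool [ 1.1  -2.68 -4.26] w 61.8 yaw 0.3018
```

>>> carry_out --delta_pos '[[0.03,0,0],[0.05,0,0]]' --rotation '[[0,0,0],[0,0,0]]' --hand 81

```text
t: 10.6
ee_pos: [528.0, -101.7, 51.7]
orientation: [-1.337, 0.985, -0.984]
ft_force: [-3.1, -0.8, 3.0]
width: 60.6
```

```bash
python3 st.py
```

```text
10.6 pos [ 528.03 -101.66   51.65] Ftool [-0.17 -3.02 -3.18] w 60.63 yaw 0.3016
```

>>> carry_out --delta_pos '[[0.03,0,0],[0.05,0,0]]' --rotation '[[0,0,0],[0,0,0]]' --hand 84

```text
t: 10.77
ee_pos: [528.2, -102.1, 51.6]
orientation: [-1.337, 0.985, -0.984]
ft_force: [-5.5, -1.6, 4.0]
width: 59.6
```

```bash
python3 st.py
```

```text
10.7667 pos [ 528.2  -102.13   51.65] Ftool [-0.09 -3.95 -5.68] w 59.62 yaw 0.3014
```

Net force drifts to about 0; I'll shift slightly less per step.

>>> carry_out --delta_pos '[[0.02,0,0],[0.04,0,0]]' --rotation '[[0,0,0],[0,0,0]]' --hand 87

```text
t: 10.93
ee_pos: [528.4, -102.6, 51.7]
orientation: [-1.337, 0.985, -0.984]
ft_force: [-4.3, -2.4, 2.4]
width: 58.5
```

```bash
python3 st.py
```

```text
10.9333 pos [ 528.39 -102.6    51.65] Ftool [ 1.02 -2.37 -4.77] w 58.53 yaw 0.3012
```

>>> carry_out --delta_pos '[[0.03,0,0],[0.045,0,0]]' --rotation '[[0,0,0],[0,0,0]]' --hand 90

```text
t: 11.1
ee_pos: [528.6, -103.1, 51.6]
orientation: [-1.337, 0.985, -0.985]
ft_force: [-4.3, -2.9, 1.6]
width: 57.6
```

```bash
python3 st.py
```

```text
11.1 pos [ 528.57 -103.08   51.65] Ftool [ 1.49 -1.64 -5.01] w 57.62 yaw 0.301
```

>>> carry_out --delta_pos '[[0.03,0,0],[0.05,0,0]]' --rotation '[[0,0,0],[0,0,0]]' --hand 93

```text
t: 11.27
ee_pos: [528.7, -103.6, 51.6]
orientation: [-1.337, 0.985, -0.985]
ft_force: [-3.3, -2.7, 1.3]
width: 56.4
```

```bash
python3 st.py
```

```text
11.2667 pos [ 528.74 -103.56   51.64] Ftool [ 1.63 -1.29 -4.01] w 56.38 yaw 0.3009
```

>>> carry_out --delta_pos '[[0.03,0,0],[0.05,0,0]]' --rotation '[[0,0,0],[0,0,0]]' --hand 96

```text
t: 11.43
ee_pos: [528.9, -104.1, 51.6]
orientation: [-1.337, 0.985, -0.985]
ft_force: [-4.2, -3.0, 1.9]
width: 55.4
```

```bash
python3 st.py
```

```text
11.4333 pos [ 528.9  -104.06   51.65] Ftool [ 1.62 -1.92 -4.85] w 55.41 yaw 0.3009
```

>>> carry_out --delta_pos '[[0.03,0,0],[0.05,0,0]]' --rotation '[[0,0,0],[0,0,0]]' --hand 99

```text
t: 11.6
ee_pos: [529.1, -104.6, 51.7]
orientation: [-1.336, 0.985, -0.985]
ft_force: [-4.0, -2.9, 3.6]
width: 54.3
```

```bash
python3 st.py
```

```text
11.6 pos [ 529.07 -104.59   51.65] Ftool [ 1.53 -3.6  -4.68] w 54.25 yaw 0.3007
```

>>> carry_out --delta_pos '[[0.03,0,0],[0.05,0,0]]' --rotation '[[0,0,0],[0,0,0]]' --hand 102

```text
t: 11.77
ee_pos: [529.2, -105.1, 51.6]
orientation: [-1.336, 0.985, -0.985]
ft_force: [-4.3, -3.5, 2.4]
width: 53.3
```

```bash
python3 st.py
```

```text
11.7667 pos [ 529.22 -105.09   51.64] Ftool [ 2.12 -2.41 -5.13] w 53.29 yaw 0.3006
```

>>> carry_out --delta_pos '[[0.03,0,0],[0.055,0,0]]' --rotation '[[0,0,0],[0,0,0]]' --hand 105

```text
t: 11.93
ee_pos: [529.4, -105.6, 51.6]
orientation: [-1.336, 0.985, -0.985]
ft_force: [-3.6, -2.9, 1.6]
width: 52.1
```

```bash
python3 st.py
```

```text
11.9333 pos [ 529.41 -105.62   51.64] Ftool [ 1.74 -1.6  -4.33] w 52.13 yaw 0.3004
```

>>> carry_out --delta_pos '[[0.03,0,0],[0.05,0,0]]' --rotation '[[0,0,0],[0,0,0]]' --hand 108

```text
t: 12.1
ee_pos: [529.6, -106.1, 51.6]
orientation: [-1.336, 0.985, -0.985]
ft_force: [-3.3, -4.1, 1.3]
width: 51.1
```

```bash
python3 st.py
```

```text
12.1 pos [ 529.56 -106.09   51.63] Ftool [ 2.91 -1.33 -4.34] w 51.08 yaw 0.3004
```

>>> carry_out --delta_pos '[[0.03,0,0],[0.05,0,0]]' --rotation '[[0,0,0],[0,0,0]]' --hand 111

```text
t: 12.27
ee_pos: [529.8, -106.6, 51.6]
orientation: [-1.336, 0.985, -0.985]
ft_force: [-3.4, -3.4, 1.2]
width: 50.0
```

```bash
python3 st.py
```

```text
12.2667 pos [ 529.75 -106.61   51.65] Ftool [ 2.28 -1.25 -4.27] w 49.99 yaw 0.3002
```

>>> carry_out --delta_pos '[[0.03,0,0],[0.06,0,0]]' --rotation '[[0,0,0],[0,0,0]]' --hand 114

```text
t: 12.43
ee_pos: [529.9, -107.2, 51.6]
orientation: [-1.336, 0.985, -0.985]
ft_force: [-3.2, -3.3, 1.7]
width: 49.1
```

```bash
python3 st.py
```

```text
12.4333 pos [ 529.92 -107.17   51.62] Ftool [ 2.18 -1.7  -4.02] w 49.09 yaw 0.3
```

>>> carry_out --delta_pos '[[0.03,0,0],[0.055,0,0]]' --rotation '[[0,0,0],[0,0,0]]' --hand 117

```text
t: 12.6
ee_pos: [530.1, -107.7, 51.6]
orientation: [-1.336, 0.985, -0.986]
ft_force: [-3.2, -4.3, 1.3]
width: 48.0
```

```bash
python3 st.py
```

```text
12.6 pos [ 530.13 -107.68   51.64] Ftool [ 3.12 -1.26 -4.31] w 48.03 yaw 0.2999
```

>>> carry_out --delta_pos '[[0.02,0,0],[0.035,0,0]]' --rotation '[[0,0,0],[0,0,0]]' --hand 119

```text
t: 12.77
ee_pos: [530.2, -108.0, 51.6]
orientation: [-1.336, 0.985, -0.986]
ft_force: [-3.4, -4.2, 1.2]
width: 46.9
```

```bash
python3 st.py
```

```text
12.7667 pos [ 530.21 -108.04   51.62] Ftool [ 2.97 -1.19 -4.51] w 46.86 yaw 0.2997
```

>>> carry_out --delta_pos '[[0.035,0,0],[0.05,0,0]]' --rotation '[[0,0,0],[0,0,0]]' --hand 121

```text
t: 12.93
ee_pos: [530.4, -108.4, 51.6]
orientation: [-1.336, 0.985, -0.986]
ft_force: [-3.4, -2.5, 1.3]
width: 46.7
```

```bash
python3 st.py
```

```text
12.9333 pos [ 530.37 -108.42   51.65] Ftool [ 1.34 -1.29 -3.98] w 46.71 yaw 0.2998
```

>>> carry_out --delta_pos '[[0.03,0,0],[0.04,0,0]]' --rotation '[[0,0,0],[0,0,0]]' --hand 123

```text
t: 13.1
ee_pos: [530.5, -108.7, 51.6]
orientation: [-1.336, 0.985, -0.985]
ft_force: [-3.7, -3.8, 0.8]
width: 45.9
```

```bash
python3 st.py
```

```text
13.1 pos [ 530.45 -108.74   51.64] Ftool [ 2.5  -0.85 -4.61] w 45.93 yaw 0.3007
```

>>> carry_out --delta_pos '[[0.03,0,0],[0.045,0,0]]' --rotation '[[0,0,0],[0,0,0]]' --hand 125

```text
t: 13.27
ee_pos: [530.6, -109.1, 51.6]
orientation: [-1.337, 0.985, -0.985]
ft_force: [-2.4, -2.8, 1.0]
width: 44.7
```

```bash
python3 st.py
```

```text
13.2667 pos [ 530.56 -109.12   51.64] Ftool [ 1.91 -1.   -3.13] w 44.75 yaw 0.3011
```

>>> carry_out --delta_pos '[[0.025,0,0],[0.04,0,0]]' --rotation '[[0,0,0],[0,0,0]]' --hand 127

```text
t: 13.43
ee_pos: [530.7, -109.5, 51.7]
orientation: [-1.337, 0.984, -0.984]
ft_force: [-3.1, -3.2, 0.8]
width: 44.3
```

```bash
python3 st.py; python3 - <<'E'
from h import *
im=ctrl.get_image('wrist');cv2.imwrite('pics/w5.png',im[:,:,::-1])
E
```

```text
13.4333 pos [ 530.7  -109.47   51.66] Ftool [ 2.14 -0.84 -3.9 ] w 44.25 yaw 0.3013
```

View pics/w5.png

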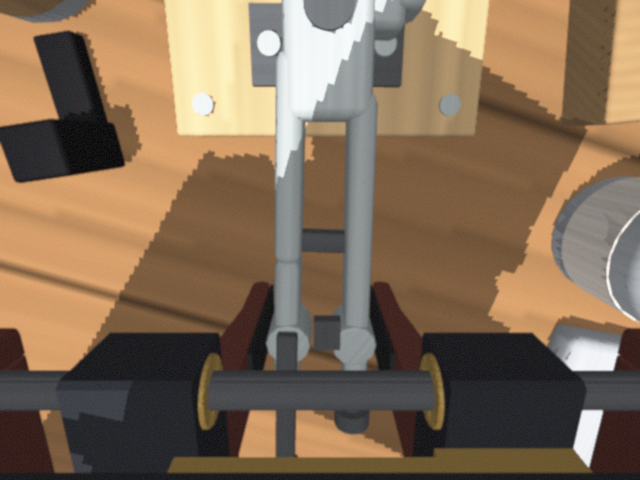

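At w=44.3 the moving swell (288,345) to the fixed (353,345) measures ~26 mm, i.e. still following the finger, not yet at the stop (22 mm). Continue closing.

>>> carry_out --delta_pos '[[0.03,0,0],[0.04,0,0]]' --rotation '[[0,0,0],[0,0,0]]' --hand 129

```text
t: 13.65
ee_pos: [531.1, -109.8, 51.7]
orientation: [-1.336, 0.984, -0.985]
ft_force: [-1.3, -3.0, -1.5]
width: 43.3
```

```bash
python3 st.py
```

```text
13.65 pos [ 531.07 -109.79   51.7 ] Ftool [ 2.48  1.51 -2.14] w 43.28 yaw 0.3015
```

>>> carry_out --delta_pos '[[0.025,0,0],[0.04,0,0]]' --rotation '[[0,0,0],[0,0,0]]' --hand 131

```text
t: 13.82
ee_pos: [531.4, -110.1, 51.7]
orientation: [-1.336, 0.984, -0.985]
ft_force: [-0.2, -1.5, -0.3]
width: 42.7
```

```bash
python3 st.py
```

```text
13.8167 pos [ 531.37 -110.12   51.74] Ftool [ 1.34  0.35 -0.6 ] w 42.72 yaw 0.3016
```

>>> carry_out --delta_pos '[[0.025,0,0],[0.04,0,0]]' --rotation '[[0,0,0],[0,0,0]]' --hand 133

```text
t: 13.98
ee_pos: [531.5, -110.5, 51.8]
orientation: [-1.336, 0.983, -0.985]
ft_force: [-0.1, -0.7, -0.3]
width: 42.0
```

```bash
python3 st.py
```

```text
13.9833 pos [ 531.49 -110.51   51.78] Ftool [ 0.67  0.34 -0.33] w 42.01 yaw 0.3017
```

```bash
python3 - <<'E'
from h import *
im=ctrl.get_image('wrist');cv2.imwrite('pics/w6.png',im[:,:,::-1])
im=ctrl.get_image('scene');cv2.imwrite('pics/s6.png',cv2.resize(im[150:310,170:330,::-1],None,fx=3.5,fy=3.5,interpolation=cv2.INTER_CUBIC))
E
python3 st.py
```

```text
14.0833 pos [ 531.47 -110.51   51.79] Ftool [ 1.81  0.58 -0.28] w 41.52 yaw 0.3018
```

View pics/w6.png

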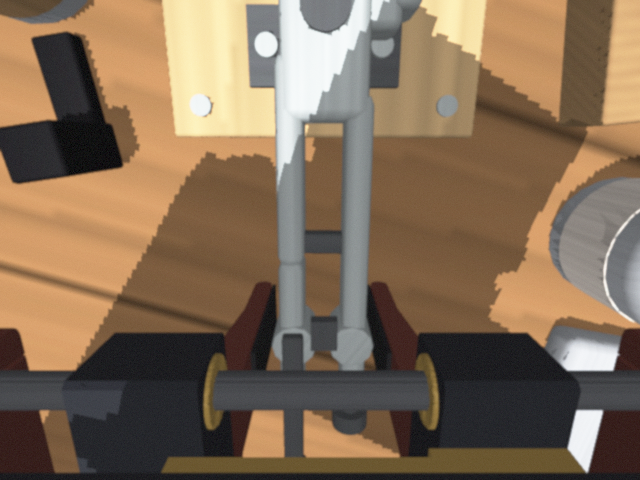

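>>> carry_out --delta_pos '[[0,0,0],[0,0,0]]' --rotation '[[0,0,0],[0,0,0]]' --hand 124

```text
t: 14.25
ee_pos: [531.1, -110.4, 51.7]
orientation: [-1.337, 0.984, -0.984]
ft_force: [0.4, -1.0, -0.6]
width: 45.3
```

```bash
python3 st.py;python3 - <<'E'
from h import *
im=ctrl.get_image('wrist');cv2.imwrite('pics/w7.png',im[:,:,::-1])
E
```

```text
14.25 pos [ 531.11 -110.4    51.75] Ftool [1.04 0.56 0.1 ] w 45.26 yaw 0.3018
```

View pics/w7.png

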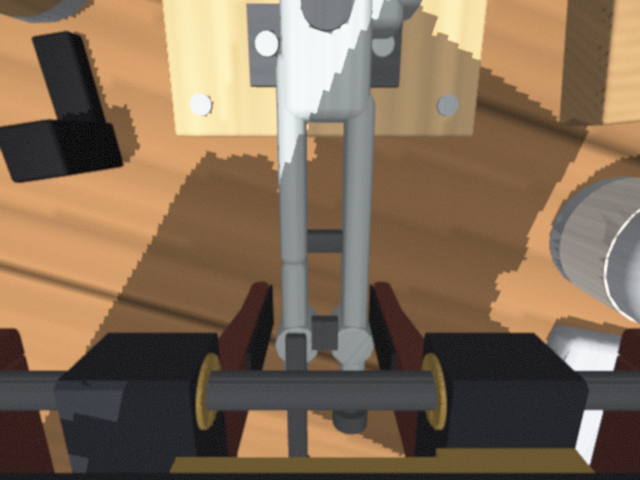

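>>> carry_out --delta_pos '[[0,0,0],[0,0,0],[0,0,0],[0,0,0],[0,-0.5,0],[0,-1.5,0],[0,-3,0],[0,-5,0],[0,-7,0],[0,-8.5,0],[0,-9,0],[0,-9,0]]' --rotation '[[0,0,0],[0,0,0],[0,0,0],[0,0,0],[0,0,0],[0,0,0],[0,0,0],[0,0,0],[0,0,0],[0,0,0],[0,0,0],[0,0,0]]' --hand 60

```text
t: 15.3
ee_pos: [532.1, -110.8, 143.7]
orientation: [-1.335, 0.981, -0.987]
ft_force: [1.2, -0.1, -0.3]
width: 67.0
```

```bash
python3 st.py;python3 - <<'E'
from h import *
o=ctrl.get_obs()
for r in delta(o,jig((-206,-14,140)),0.30): print(r)
im=ctrl.get_image('wrist');cv2.imwrite('pics/w8.png',im[:,:,::-1])
im=ctrl.get_image('scene');cv2.imwrite('pics/s8.png',cv2.resize(im[130:320,160:350,::-1],None,fx=3,fy=3,interpolation=cv2.INTER_CUBIC))
E
```

```text
15.3 pos [ 532.08 -110.82  143.66] Ftool [0.49 0.27 1.15] w 66.99 yaw 0.3018
(1, array([ 1.51,  0.34, -9.14]), array([ 3.00e-03, -3.14e+00,  5.00e-03]))
(-1, array([ 1.51,  0.34, -9.14]), array([-0.003,  0.002,  0.002]))
```

View pics/w8.png

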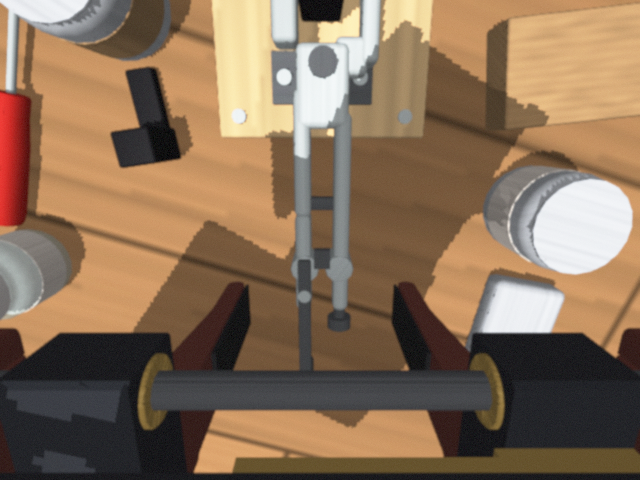

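View pics/s8.png

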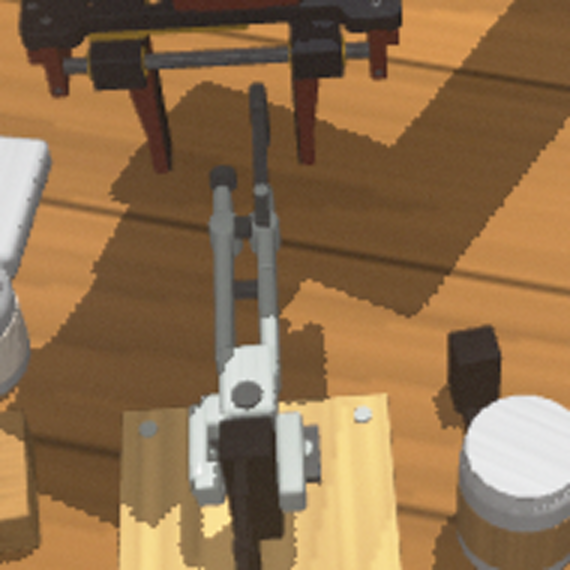

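Handles stay locked and parallel with the fingers away; tab top at scene crop (258,90). Cross-check the tab position and compute the next move.

```bash
python3 - <<'E'
from h import *
o=ctrl.get_obs();print(o['t'],o['ee_pos'])
print(jig((-205,11,96)),atz('scene',(258/3+160,91/3+130),96))
for uv in [(302,268),(340,268)]: print(watz(o,uv,82))
print(jig((-119.5,11,82)),jig((-120,-11,82)))
E
```

```text
15.4 [ 530.74770197 -110.54178131  141.59242643]
[ 442.90529746 -128.27294099   96.        ] [ 441.44041482 -127.70398571   96.        ]
[ 524.81548428 -101.19391121   82.        ]
[ 531.8641677  -123.86485209   82.        ]
[ 524.58656728 -103.00596332   82.        ] [ 530.61034358 -124.17112618   82.        ]
```

>>> carry_out --delta_pos '[[0.3,0,-1],[0.6,0,-2.5],[1,0,-4.5],[1.4,0,-6.5],[1.6,0,-8.2],[1.6,0,-9],[1.6,0,-9.1],[1.6,0,-9.1],[1.6,0,-9.1]]' --rotation '[[0,0,0],[0,0,0],[0,0,0],[0,0,0],[0,0,0],[0,0,0],[0,0,0],[0,0,0],[0,0,0]]' --hand 255

```text
t: 16.15
ee_pos: [449.4, -153.0, 141.7]
orientation: [-1.337, 0.984, -0.985]
ft_force: [-0.5, -0.7, 0.2]
width: 10.7
```

```bash
python3 st.py;python3 - <<'E'
from h import *
o=ctrl.get_obs()
for r in delta(o,jig((-207,-14,62)),0.30): print(r)
im=ctrl.get_image('wrist');cv2.imwrite('pics/w9.png',im[:,:,::-1])
E
```

```text
16.15 pos [ 449.35 -153.    141.7 ] Ftool [ 0.56 -0.18 -0.68] w 10.67 yaw 0.3016
(1, array([-0.06,  7.97, -0.09]), array([ 0.00e+00, -3.14e+00,  1.00e-03]))
(-1, array([-0.06,  7.97, -0.09]), array([-0.   ,  0.002,  0.   ]))
```

View pics/w9.png

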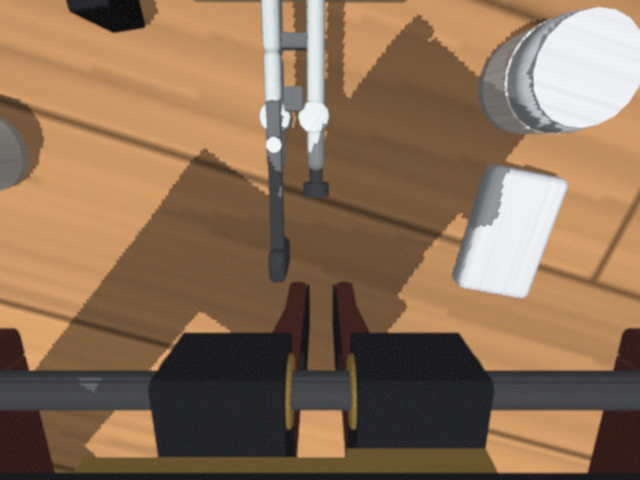

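>>> carry_out --delta_pos '[[0,0,0],[0,0.5,0],[0,1.5,0],[0,2.5,0],[0,3.2,0],[0,3.5,0],[0,3.5,0],[0,3.5,0]]' --rotation '[[0,0,0],[0,0,0],[0,0,0],[0,0,0],[0,0,0],[0,0,0],[0,0,0],[0,0,0]]'

```text
t: 16.87
ee_pos: [448.7, -152.9, 106.3]
orientation: [-1.337, 0.985, -0.983]
ft_force: [0.2, -0.2, -0.1]
width: 0.6
```

```bash
python3 st.py;python3 - <<'E'
from h import *
o=ctrl.get_obs();R=Ro.from_rotvec(o['orientation']).as_matrix()
im=ctrl.get_image('wrist');cv2.imwrite('pics/w10.png',im[:,:,::-1])
for r in delta(o,jig((-207,-14,62)),0.30): print(r)
E
```

```text
16.8667 pos [ 448.67 -152.87  106.26] Ftool [0.23 0.09 0.12] w 0.57 yaw 0.3017
(1, array([-0.02,  4.43, -0.02]), array([-1.00e-03, -3.14e+00, -1.00e-03]))
(-1, array([-0.02,  4.43, -0.02]), array([ 0.001,  0.002, -0.001]))
```

View pics/w10.png

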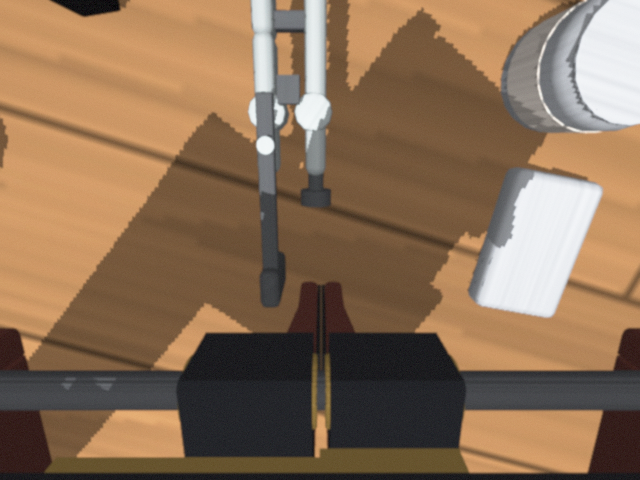

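```bash
python3 - <<'E'
from h import *
o=ctrl.get_obs();R=Ro.from_rotvec(o['orientation']).as_matrix()
for uv in [(270,285),(272,297)]: print((R.T@(watz(o,uv,96)-o['ee_pos'])).round(1))
print((R.T@(watz(o,(305,290),106)-o['ee_pos'])).round(1))
E
```

```text
[-24.   10.6   5.9]
[-23.2  10.6  -0.5]
[-6.3  0.6  7.5]
```

>>> carry_out --delta_pos '[[0,0.7,0],[0,1.7,0],[0,2.8,0],[0,3.7,0],[0,4.2,0],[0,4.3,0],[0,4.3,0],[-0.2,4.3,0],[-0.4,4.3,0],[-0.5,4.3,0],[-0.5,4.3,0]]' --rotation '[[0,0,0],[0,0,0],[0,0,0],[0,0,0],[0,0,0],[0,0,0],[0,0,0],[0,0,0],[0,0,0],[0,0,0],[0,0,0]]'

```text
t: 17.83
ee_pos: [447.5, -147.9, 64.0]
orientation: [-1.337, 0.983, -0.984]
ft_force: [0.1, 0.0, -0.5]
width: 0.1
```

```bash
python3 st.py;python3 - <<'E'
from h import *
im=ctrl.get_image('wrist');cv2.imwrite('pics/w11.png',im[:,:,::-1])
E
```

```text
17.8333 pos [ 447.45 -147.92   64.01] Ftool [0.04 0.53 0.13] w 0.15 yaw 0.3021
```

View pics/w11.png

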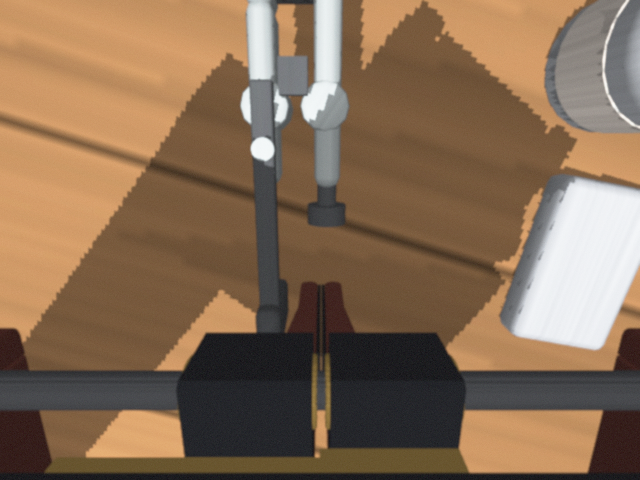

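>>> carry_out --delta_pos '[[-0.05,0,0],[-0.1,0,0],[-0.15,0,0],[-0.2,0,0],[-0.25,0,0],[-0.3,0,0],[-0.35,0,0],[-0.4,0,0]]' --rotation '[[0,0,0],[0,0,0],[0,0,0],[0,0,0],[0,0,0],[0,0,0],[0,0,0],[0,0,0]]'

```text
t: 18.55
ee_pos: [446.1, -144.3, 63.7]
orientation: [-1.337, 0.984, -0.984]
ft_force: [0.5, -0.3, 0.5]
width: 0.4
```

```bash
python3 st.py
```

```text
18.55 pos [ 446.15 -144.29   63.66] Ftool [ 0.45 -0.53  0.37] w 0.4 yaw 0.3018
```

>>> carry_out --delta_pos '[[-0.05,0,0],[-0.1,0,0],[-0.15,0,0],[-0.2,0,0],[-0.25,0,0],[-0.3,0,0],[-0.35,0,0],[-0.4,0,0]]' --rotation '[[0,0,0],[0,0,0],[0,0,0],[0,0,0],[0,0,0],[0,0,0],[0,0,0],[0,0,0]]'

```text
t: 19.22
ee_pos: [444.9, -140.5, 63.7]
orientation: [-1.337, 0.984, -0.984]
ft_force: [-0.5, -1.5, -0.5]
width: 0.6
```

```bash
python3 st.py;python3 - <<'E'
from h import *
im=ctrl.get_image('wrist');cv2.imwrite('pics/w12.png',im[:,:,::-1])
E
```

```text
19.2167 pos [ 444.94 -140.53   63.68] Ftool [ 1.24  0.48 -0.92] w 0.64 yaw 0.3018
```

View pics/w12.png

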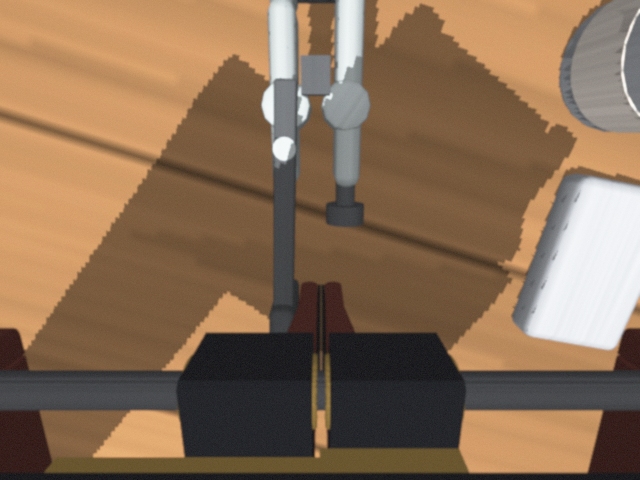

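>>> carry_out --delta_pos '[[-0.05,0,0],[-0.1,0,0],[-0.15,0,0],[-0.2,0,0],[-0.25,0,0],[-0.3,0,0]]' --rotation '[[0,0,0],[0,0,0],[0,0,0],[0,0,0],[0,0,0],[0,0,0]]'

```text
t: 19.77
ee_pos: [444.0, -137.6, 63.7]
orientation: [-1.337, 0.984, -0.984]
ft_force: [-1.3, -2.1, 0.4]
width: 0.4
```

```bash
python3 st.py
```

```text
19.7667 pos [ 444.03 -137.6    63.66] Ftool [ 1.63 -0.44 -1.88] w 0.38 yaw 0.3019
```

>>> carry_out --delta_pos '[[-0.05,0,0],[-0.1,0,0],[-0.15,0,0],[-0.2,0,0],[-0.25,0,0],[-0.3,0,0]]' --rotation '[[0,0,0],[0,0,0],[0,0,0],[0,0,0],[0,0,0],[0,0,0]]'

```text
t: 20.27
ee_pos: [443.3, -134.8, 63.7]
orientation: [-1.337, 0.984, -0.984]
ft_force: [-0.0, -3.3, 0.0]
width: 0.4
```

```bash
python3 st.py
```

```text
20.2667 pos [ 443.28 -134.79   63.71] Ftool [ 3.14 -0.01 -1.  ] w 0.42 yaw 0.3018
```

>>> carry_out --delta_pos '[[-0.03,0,0],[-0.06,0,0],[-0.09,0,0],[-0.12,0,0]]' --rotation '[[0,0,0],[0,0,0],[0,0,0],[0,0,0]]'

```text
t: 20.6
ee_pos: [443.0, -133.7, 63.7]
orientation: [-1.337, 0.984, -0.984]
ft_force: [-0.3, -3.5, 0.5]
width: -0.1
```

```bash
python3 st.py
```

```text
20.6 pos [ 442.96 -133.68   63.71] Ftool [ 3.26 -0.49 -1.34] w -0.06 yaw 0.3018
```

>>> carry_out --delta_pos '[[-0.03,0,0],[-0.06,0,0],[-0.09,0,0],[-0.12,0,0]]' --rotation '[[0,0,0],[0,0,0],[0,0,0],[0,0,0]]'

```text
t: 20.93
ee_pos: [442.7, -132.5, 63.7]
orientation: [-1.337, 0.984, -0.984]
ft_force: [-0.3, -3.1, -0.8]
width: 0.2
```

```bash
python3 st.py
```

```text
20.9333 pos [ 442.69 -132.54   63.74] Ftool [ 2.89  0.76 -1.19] w 0.17 yaw 0.3018
```

>>> carry_out --delta_pos '[[-0.03,0,0],[-0.06,0,0],[-0.09,0,0],[-0.12,0,0]]' --rotation '[[0,0,0],[0,0,0],[0,0,0],[0,0,0]]'

```text
t: 21.27
ee_pos: [442.4, -131.4, 63.7]
orientation: [-1.337, 0.984, -0.984]
ft_force: [0.5, -2.9, -1.1]
width: 0.1
```

```bash
python3 st.py
```

```text
21.2667 pos [ 442.36 -131.35   63.73] Ftool [ 2.88  1.14 -0.41] w 0.11 yaw 0.3018
```

>>> carry_out --delta_pos '[[-0.03,0,0],[-0.06,0,0],[-0.09,0,0],[-0.12,0,0]]' --rotation '[[0,0,0],[0,0,0],[0,0,0],[0,0,0]]'

```text
t: 21.6
ee_pos: [442.0, -130.2, 63.7]
orientation: [-1.337, 0.984, -0.984]
ft_force: [2.4, -2.7, -0.3]
width: 0.7
```

```bash
python3 st.py
```

```text
21.6 pos [ 442.01 -130.19   63.74] Ftool [3.33 0.32 1.51] w 0.68 yaw 0.3018
```

>>> carry_out --delta_pos '[[-0.03,0,0],[-0.06,0,0],[-0.09,0,0],[-0.12,0,0],[-0.15,0,0],[-0.18,0,0]]' --rotation '[[0,0,0],[0,0,0],[0,0,0],[0,0,0],[0,0,0],[0,0,0]]'

```text
t: 22.1
ee_pos: [441.4, -128.5, 63.7]
orientation: [-1.337, 0.984, -0.984]
ft_force: [2.6, -3.0, -0.8]
width: 0.5
```

```bash
python3 st.py
```

```text
22.1 pos [ 441.39 -128.47   63.73] Ftool [3.66 0.81 1.59] w 0.48 yaw 0.3018
```

>>> carry_out --delta_pos '[[-0.03,0,0],[-0.06,0,0],[-0.09,0,0],[-0.12,0,0],[-0.15,0,0],[-0.18,0,0]]' --rotation '[[0,0,0],[0,0,0],[0,0,0],[0,0,0],[0,0,0],[0,0,0]]'

```text
t: 22.6
ee_pos: [440.7, -126.8, 63.7]
orientation: [-1.337, 0.984, -0.984]
ft_force: [3.1, -2.4, -0.2]
width: 0.5
```

```bash
python3 st.py
```

```text
22.6 pos [ 440.75 -126.76   63.69] Ftool [3.26 0.17 2.28] w 0.51 yaw 0.3017
```

>>> carry_out --delta_pos '[[-0.03,0,0],[-0.06,0,0],[-0.09,0,0],[-0.12,0,0],[-0.15,0,0],[-0.18,0,0]]' --rotation '[[0,0,0],[0,0,0],[0,0,0],[0,0,0],[0,0,0],[0,0,0]]'

```text
t: 23.1
ee_pos: [440.1, -125.0, 63.7]
orientation: [-1.337, 0.984, -0.984]
ft_force: [2.5, -2.3, 0.3]
width: 0.6
```

```bash
python3 st.py
```

```text
23.1 pos [ 440.14 -125.     63.68] Ftool [ 2.96 -0.28  1.73] w 0.64 yaw 0.3018
```

>>> carry_out --delta_pos '[[-0.03,0,0],[-0.06,0,0],[-0.09,0,0],[-0.12,0,0],[-0.15,0,0],[-0.18,0,0]]' --rotation '[[0,0,0],[0,0,0],[0,0,0],[0,0,0],[0,0,0],[0,0,0]]'

```text
t: 23.6
ee_pos: [439.6, -123.3, 63.7]
orientation: [-1.337, 0.984, -0.984]
ft_force: [2.2, -2.0, -0.5]
width: 0.3
```

```bash
python3 st.py
```

```text
23.6 pos [ 439.62 -123.29   63.67] Ftool [2.51 0.5  1.5 ] w 0.27 yaw 0.3018
```

>>> carry_out --delta_pos '[[-0.03,0,0],[-0.06,0,0],[-0.09,0,0],[-0.12,0,0],[-0.15,0,0],[-0.18,0,0]]' --rotation '[[0,0,0],[0,0,0],[0,0,0],[0,0,0],[0,0,0],[0,0,0]]'

```text
t: 24.1
ee_pos: [439.0, -121.5, 63.7]
orientation: [-1.337, 0.984, -0.984]
ft_force: [1.9, -1.8, -0.0]
width: 0.5
```

```bash
python3 st.py; python3 - <<'E'
from h import *
im=ctrl.get_image('wrist');cv2.imwrite('pics/w13.png',im[:,:,::-1])
E
```

```text
24.1 pos [ 439.01 -121.53   63.65] Ftool [2.3  0.04 1.26] w 0.52 yaw 0.3019
```

View pics/w13.png

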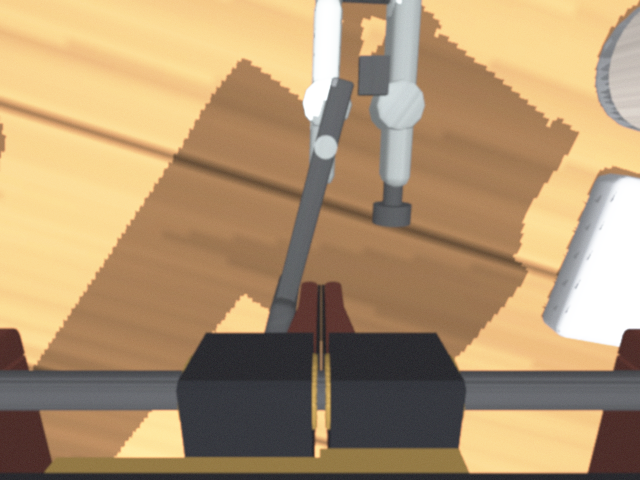

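>>> carry_out --delta_pos '[[-0.03,0,0],[-0.06,0,0],[-0.09,0,0],[-0.12,0,0],[-0.15,0,0],[-0.18,0,0]]' --rotation '[[0,0,0],[0,0,0],[0,0,0],[0,0,0],[0,0,0],[0,0,0]]'

```text
t: 24.65
ee_pos: [437.8, -119.5, 63.5]
orientation: [-1.337, 0.985, -0.983]
ft_force: [0.3, 0.2, 0.5]
width: 0.4
```

```bash
python3 st.py
```

```text
24.65 pos [ 437.79 -119.51   63.45] Ftool [-0.11 -0.46  0.37] w 0.4 yaw 0.3018
```

>>> carry_out --delta_pos '[[-0.03,0,0],[-0.06,0,0],[-0.09,0,0],[-0.12,0,0],[-0.15,0,0],[-0.18,0,0]]' --rotation '[[0,0,0],[0,0,0],[0,0,0],[0,0,0],[0,0,0],[0,0,0]]'

```text
t: 25.15
ee_pos: [438.0, -118.1, 63.7]
orientation: [-1.337, 0.984, -0.984]
ft_force: [0.7, -0.2, 0.1]
width: 0.5
```

```bash
python3 st.py; python3 - <<'E'
from h import *
im=ctrl.get_image('wrist');cv2.imwrite('pics/w14.png',im[:,:,::-1])
E
```

```text
25.15 pos [ 438.03 -118.13   63.69] Ftool [ 0.39 -0.06  0.6 ] w 0.54 yaw 0.3018
```

View pics/w14.png

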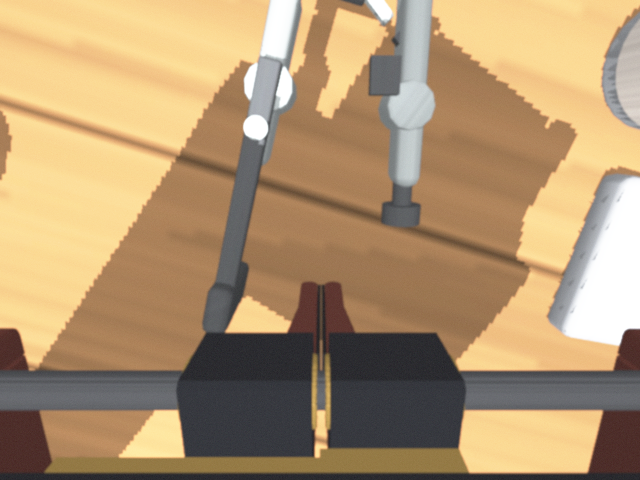

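Released: the handle sprang open (swell at (268,88)) and the tab (225,305) stands clear of the fingers. Back off sideways and rise.

>>> carry_out --delta_pos '[[0.3,0,0],[0.3,-0.5,0],[0.3,-1.5,0],[0.3,-3,0],[0.3,-5,0],[0.3,-7,0],[0.3,-9,0],[0.3,-10.5,-1],[0.3,-12,-2.5],[0.3,-13,-4],[0.3,-13,-4.5],[0.3,-13,-4.5]]' --rotation '[[0,0,0],[0,0,0],[0,0,0],[0,0,0],[0,0,0],[0,0,0],[0,0,0],[0,0,0],[0,0,0],[0,0,0],[0,0,0],[0,0,0]]'

```text
t: 26.2
ee_pos: [395.4, -134.6, 194.5]
orientation: [-1.336, 0.983, -0.986]
ft_force: [0.1, -0.8, -0.5]
width: 0.7
```

```bash
python3 st.py; python3 - <<'E'
from h import *
im=ctrl.get_image('wrist');cv2.imwrite('pics/w15.png',im[:,:,::-1])
im=ctrl.get_image('scene');cv2.imwrite('pics/s15.png',im[:,:,::-1])
im=ctrl.get_image('top');cv2.imwrite('pics/t15.png',im[:,:,::-1])
E
```

```text
26.2 pos [ 395.43 -134.63  194.54] Ftool [ 0.79  0.46 -0.11] w 0.7 yaw 0.3008
```

View pics/w15.png

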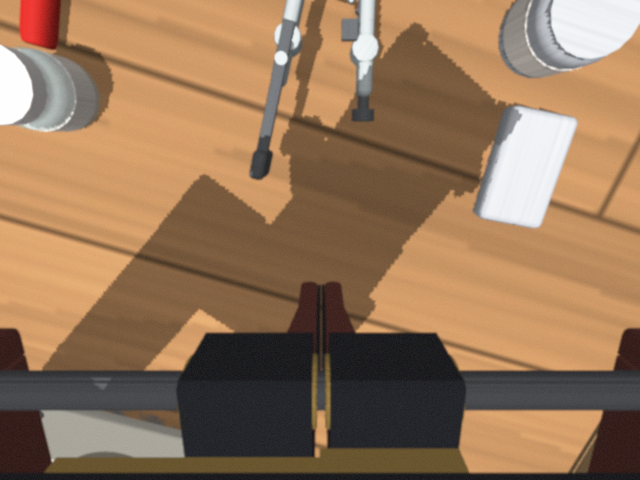

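View pics/s15.png

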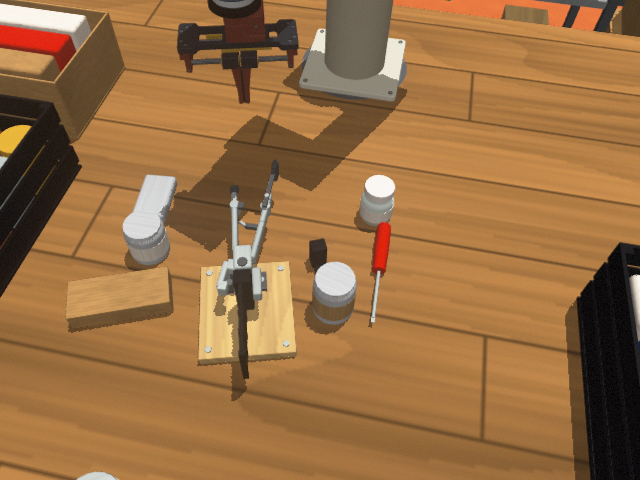

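```bash
python3 - <<'E'
import cv2,numpy as np
a=cv2.imread('pics/scene0.png');b=cv2.imread('pics/s15.png')
d=cv2.absdiff(a,b)[150:340,190:310].max(2)
c=np.hstack([x[150:340,190:310] for x in (a,b)]+[cv2.cvtColor(d,cv2.COLOR_GRAY2BGR)])
cv2.imwrite('pics/cmp.png',cv2.resize(c,None,fx=2.2,fy=2.2,interpolation=cv2.INTER_CUBIC))
E
```

```text
(no output)
```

View pics/cmp.png

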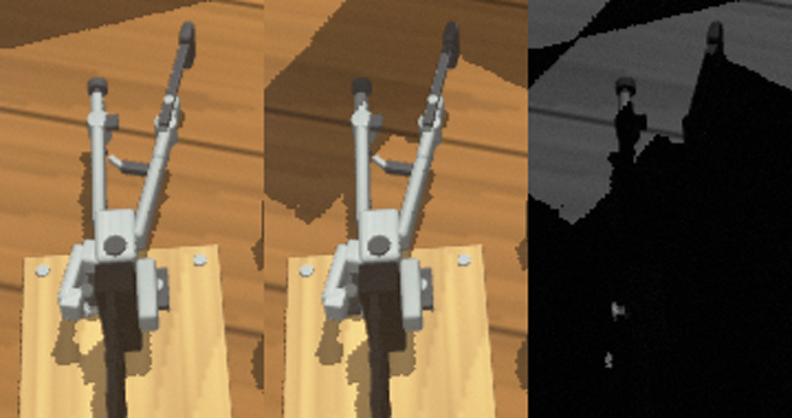

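>>> carry_out --delta_pos '[[0,0,0],[0,0,0],[0,0,0],[0,0,0],[0,0,0],[0,0,0]]' --rotation '[[0,0,0],[0,0,0],[0,0,0],[0,0,0],[0,0,0],[0,0,0]]'

```text
t: 26.85
ee_pos: [396.0, -134.3, 193.5]
orientation: [-1.337, 0.984, -0.984]
ft_force: [0.3, -0.1, -0.7]
width: 0.2
```

Compared with the start, only shadows and the pin (now further in, crop (618,310)) have changed; the handles and lever are back at their starting pose.

```bash
python3 -c "
from workcell import ctrl
print(ctrl.close_job())"
```

```text
the job is handed in; nothing more can be done
None
```

I locked the pliers, pressed the pin in and released them again, then handed the job in at about 27 s of the 72 s allowed. The hand-in gives no verdict.

- **Squeeze:** I set the fixed-side finger against its swell first, then closed in small steps while moving the tool along. The net side force stayed within about 0 to 3.4 N at every reading, below the 7 N that counts as a shove. It was only read between moves, and individual readings carry about 0.5 N of noise.
- **Lock:** The handles went over centre and stayed shut with the fingers off them. The swells then measured about 21.5 mm apart in the wrist picture, against 22 mm when locked.
- **Release:** I pulled the lever tab from its inner side with closed fingers, at no more than about 3.7 N side force. The handle then sprang open and the tab moved clear of the fingers.
- **Last check:** Around the pliers, the scene picture differed from the starting one only in the arm's shadow and the pin, which is visibly further in. Handles and lever were back where they began. I compared the goods around the jig only by eye and saw none moved.

I could see that the pin had moved in, but I could not measure its depth. That it is fully home rests on the handles having reached their locked stop.

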